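# Set the sleep timer wheel on the remote dock

## Robot

A 6-joint arm with a two-finger parallel gripper is mounted at the origin on the work surface. World frame = base frame: x ahead of the robot, y to its left, z up, the work surface at z = 0. Lengths are in m, angles in rad, forces in N, time in s.
With the tool pointing down it reaches from about 0.325 to 0.775 m from the base axis. Payload 9.3 kg.
Tool frame: the origin (TCP) lies on the centre line of the jaws, within the pads' length; the fingertips stand 11 mm ahead of it and the grasp point (between the pads) lies 8 mm behind it; z points along the fingers, y is the line along which they close (so a half turn about z gives the same grasp; the last joint's range is limited). The gripper opens to 85 mm and grips with 20 to 120 N. Pads are 22 mm wide; open, the fingers measure 114 mm over their backs; the gripper's body (76 mm by 85 mm) begins 54 mm behind the grasp point. The pads swing forward as they close: fully open they stand 13 mm farther back than shut.
Start: joints at [0.954, 0.259, 0.021, 1.334, 0, 1.418], TCP at [0.246, 0.492, 0.242] pointing down, gripper open.
Joint ranges: [-3.04, 3.04], [-0.91, 1.82], [-1.04, 1.36], [-1.92, 1.95], [-1.52, 1.45], [-3.14, 3.14]. Speed limits (rad/s): [2.22, 2.22, 2.79, 3.14, 3.14, 3.14].

## Interface

Orientations are given as a unit quaternion [w, x, y, z].
In Python, from plant import env gives the robot as it stands.
- The arm moves only by the tool drive_tool, never from a script. Its argument "rows" is a list of rows, each a list of 5 numbers: the opening, from 0 (shut) to 1 (fully open), then the shift along the tool's x, y, z in mm, then the turn about the tool's z in rad. A call has exactly 8 rows; each row shifts and turns the commanded pose from where the row before left it, along the tool's axes as they then stand; what a row does not reach is not made up. A row lasts 1/8 s, in which the tool goes at most 62.5 mm and 10.7 degrees, less where a joint would pass 70% of its speed; a pose out of reach is approached as far as the arm can. A call with a gripper value outside its range is refused whole. The fingers move at their own pace and stop on an object; "squeeze" is the grip in N (left out, the last holds). Time passes only in rows, so rows that do not move let the fingers close, or fill a call up. It gives the time, the measured TCP pose, the force, the opening and the grip force at its end, in the units of the state.
- env.sense(): the state, without advancing time (a new reading comes with each control period).
- env.read_camera(name): name is "side" or "top"; returns a dict with "pixels" (384x512x3 uint8, blue, green, red), "fx", "fy", "cx", "cy" (pixels), "world_from_camera" (4x4, takes a point from camera to world coordinates). Camera axes: x right, y down, z forward; pixel columns grow to the right and rows downward; lengths in m; the calibration is good to about 2 mm. A picture is of the moment at which its call begins. There is no depth.
- env.job_done(): hands the job in; it is judged then, once.
The state is a dict: "t": time; "qpos": joint angles; "dq": joint speeds; "joint_efforts": joint torques, N m; "tcp_pos": TCP position; "ee_rot": TCP orientation; "contact_force": force on the tool from outside, world axes, zero at the start; "wrist_torque": the same for the moment, N m; "grip_width": opening from 0.0 (shut) to 1.0 (fully open); "grip_force": force on a finger pad.
Only numpy, scipy, OpenCV 4.12 (cv2) and the standard library are available. Lean on these libraries where they do the work, as an engineer would, in place of code of your own. Each camera call takes 0.05 s, during which the arm holds its last target. There are 200 camera calls.

## Task

Set the sleep timer on the white remote dock: with a fingertip, gently flick the edge of its lobed wheel anticlockwise (seen from above), click by click, until the yellow lobe rests at the red pointer, without going a click past it. Only then press the green button right down and let it come back up. Touch only: leave the remote seated in the dock and everything else where it lies.

Things in the scene. Friction and masses are not known exactly. Their poses are not given: they have to be found in the camera images.
- dock: White remote dock, fixed, 150 (x) by 250 (y) by 26 mm high. Origin: centre of its underside, on the shelf; x to its back, y to its left, z up. Remote cradle along the back. In front, on top: timer wheel (axis at x -55, y +55 mm), green button (x -45, y -65 mm). The wheel sticks out 20 mm past the front face (x -75 mm) over free shelf. A red pointer bar stands just behind the wheel, +x of its axis.
- wheel_hub (a point): Centre of the timer wheel's top, on its upright axis, 42 mm above the shelf. Flat star, 14 mm thick (28 to 42 mm up): hub of radius 23 mm, six radial lobes 60 degrees apart, 7 mm wide, round ends at radius 40 mm, 33 mm free between ends. One lobe yellow, five black. At each click one lobe is at the pointer and the opposite one sticks straight out of the dock's front (-x of the dock).
- yellow_lobe (a point): End of the yellow lobe, at the level of the wheel's top face, 40 mm from the wheel's axis; it turns with the wheel.
- wheel (a joint): Wheel angle, rad, growing anticlockwise seen from above; 0: yellow lobe at the red pointer. Clicks every pi/3 (1.047): a detent pulls it to the nearest click, so once pushed over half-way (0.52) it runs on to the next unless blocked, and rests within 0.1 of the click. Passing the hump takes 3 to 5 N at a lobe's end. Starts 2 to 4 clicks before 0, rarely hung between two. Stops at -4.66 and +1.47.
- button (a joint): Travel of the green button, m: 0 up, 0.006 fully down. A spring returns it; fully down takes 5 N.
- button_top (a point): Centre of the top of the green round button, 28 mm across; it moves straight down when pressed.
- remote: Matte black remote, 45 by 170 by 20 mm, lying loose in the dock's cradle, its underside 26 mm above the shelf, its top 46 mm. Origin: centre of its underside. Not to be moved.
- coaster: Round stainless steel coaster, 94 mm across, 5 mm thick, loose on the shelf. Origin: centre of its underside. Not to be moved.
- dice_cup: Glass dice cup, 76 mm across, 85 mm high, upright, loose. Origin: centre of its underside. Not to be moved.
- opener: Yellow plastic bottle cap opener lying flat, 135 mm long, 44 mm wide at its ring, 10 mm thick, loose. Origin: on its underside, 62 mm from the handle's end; x points to the ring. Not to be moved.
- die_a: Red die, 18 mm, loose. Origin: centre of its underside. Not to be moved.
- die_b: Red die, 18 mm, loose. Origin: centre of its underside. Not to be moved.
- mug: Blue ceramic mug, 80 mm across, 90 mm high, loose, with a handle at its +y. Origin: centre of its underside. Not to be moved.

How it is judged:
By the outcome, as a careful person would: the job done as asked, in the order asked, and still so for the second after the job is handed in, with the robot touching nothing.
It also fails if it takes over 51 s, if anything falls off the work surface, if the arm or the gripper's body presses on something with over 40 N, if the wrist force passes 120 N, or if a joint passes its speed limit or range.

## Working session

There is one attempt and no reset: what is moved stays moved. The work goes in short steps, Python scripts to look and compute and a tool call to move; the robot and the scene stay as the last step left them, time stands still between calls to the robot, and variables do not carry over. Pictures are saved under pics/ and viewed, at most 10 in all, crops included, and the job is handed in when it is done.

Besides the shell and the picture viewer there is one more tool, called after "Request:" by a JSON object that holds its "name" and its "arguments". drive_tool: Moves the arm, as the interface text tells. Its arguments: {"type":"object","properties":{"rows":{"type":"array"},"squeeze":{"type":"number"}},"required":["rows"]}

```bash
mkdir -p pics; cat > h.py <<'E'
import numpy as np, cv2
from plant import env
def shot(n,f=None):
    c=env.read_camera(n); im=np.array(c["pixels"])
    if f: cv2.imwrite('pics/'+f,im)
    return c,im
def ray(c,u,v,z):
    T=np.array(c["world_from_camera"]); d=T[:3,:3]@[(u-c["cx"])/c["fx"],(v-c["cy"])/c["fy"],1]
    o=T[:3,3]; return o+d*(z-o[2])/d[2]
def proj(c,p):
    T=np.linalg.inv(np.array(c["world_from_camera"])); q=T[:3,:3]@np.array(p)+T[:3,3]
    return np.array([c["fx"]*q[0]/q[2]+c["cx"],c["fy"]*q[1]/q[2]+c["cy"]])
E
python3 - <<'E'
from h import *
for n in ("top","side"):
    c,im=shot(n,n+'1.png'); print(n,np.round(c["world_from_camera"],3).tolist(),c["fx"],c["cx"],c["cy"])
s=env.sense(); print({k:np.round(v,3).tolist() for k,v in s.items()})
E
```

```text
top [[-0.007, -0.972, 0.235, 0.364], [-1.0, 0.006, -0.003, 0.065], [0.002, -0.235, -0.972, 0.992], [0.0, 0.0, 0.0, 1.0]] 381.5243089761163 254.21709225159077 186.57770776644367
side [[0.958, -0.16, 0.238, 0.386], [-0.286, -0.6, 0.747, -0.529], [0.023, -0.783, -0.621, 0.536], [0.0, 0.0, 0.0, 1.0]] 379.45731572328566 257.22695511146463 196.41998487858214
{'t': 0.1, 'qpos': [0.954, 0.259, 0.021, 1.334, 0.0, 1.418], 'dq': [-0.0, 0.001, 0.003, -0.001, -0.0, 0.001], 'joint_efforts': [0.003, -55.669, 34.507, 0.012, -0.0, -0.0], 'tcp_pos': [0.246, 0.492, 0.242], 'ee_rot': [-0.0, 0.23, 0.973, -0.001], 'contact_force': [-0.129, 0.301, 0.292], 'wrist_torque': [0.027, -0.007, -0.024], 'grip_force': 0.0, 'grip_width': 1.0}
```

View pics/top1.png

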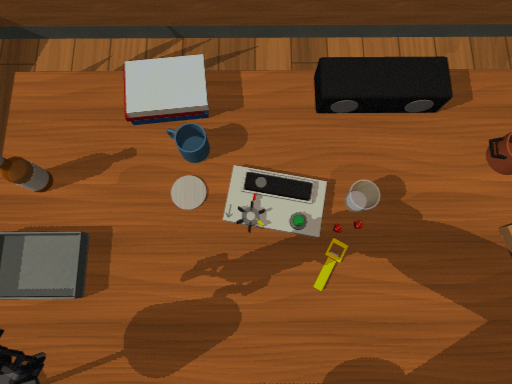

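View pics/side1.png

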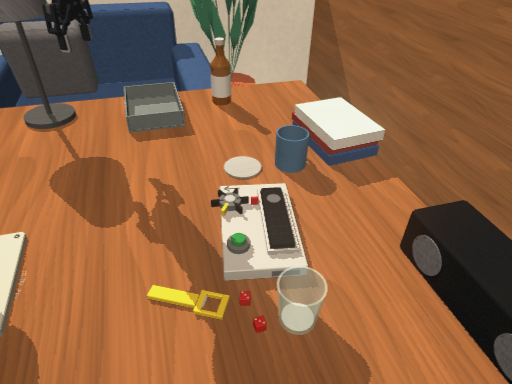

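The top view shows the dock centred near (275,200), the wheel hub near (251,216), the yellow lobe near (261,223), roughly 120° clockwise of the red pointer at (254,197), and the green button near (299,221). In the side view the wheel is near (232,201) and the button near (238,241). Next I'll measure these.

```bash
cat > m.py <<'E'
from h import *
def cen(im,lo,hi,box):
    x0,y0,x1,y1=box; hsv=cv2.cvtColor(im[y0:y1,x0:x1],cv2.COLOR_BGR2HSV)
    m=cv2.inRange(hsv,lo,hi); n,_,st,ce=cv2.connectedComponentsWithStats(m)
    k=1+np.argmax(st[1:,4]); return ce[k]+[x0,y0],st[k,4]
def tri(c1,p1,c2,p2):
    A=[];b=[]
    for c,p in((c1,p1),(c2,p2)):
        T=np.array(c["world_from_camera"]);d=T[:3,:3]@[(p[0]-c["cx"])/c["fx"],(p[1]-c["cy"])/c["fy"],1];d/=np.linalg.norm(d)
        P=np.eye(3)-np.outer(d,d);A.append(P);b.append(P@T[:3,3])
    x=np.linalg.lstsq(np.vstack(A),np.hstack(b),rcond=None)[0]; return x
E
python3 - <<'E'
from m import *
c,im=shot("top"); s,js=shot("side")
G=((45,90,50),(80,255,255));Y=((24,140,90),(35,255,255))
g1,a=cen(im,*G,(280,205,320,240)); g2,b=cen(js,*G,(220,225,260,260)); print('green',g1,a,g2,b,tri(c,g1,s,g2))
y1,a=cen(im,*Y,(225,190,285,240)); y2,b=cen(js,*Y,(205,180,260,225)); print('yel',y1,a,y2,b,tri(c,y1,s,y2),ray(c,*y1,.042),ray(s,*y2,.042))
R=((0,150,80),(8,255,255)); r1,a=cen(im,*R,(235,185,275,215)); r2,b=cen(js,*R,(240,185,265,215)); print('red',r1,a,r2,b,tri(c,r1,s,r2))
# dock outline on top image: white
hsv=cv2.cvtColor(im,cv2.COLOR_BGR2HSV); m=cv2.inRange(hsv,(0,0,110),(180,70,255)); k=np.zeros_like(m);k[155:245,212:335]=255;m&=k
m=cv2.morphologyEx(m,cv2.MORPH_CLOSE,np.ones((25,25)));cs,_=cv2.findContours(m,0,2);q=max(cs,key=cv2.contourArea)
bx=cv2.boxPoints(cv2.minAreaRect(q)); print([ray(c,*p,.026).round(4).tolist() for p in bx])
a=cv2.resize(im[160:245,215:335],None,fx=5,fy=5,interpolation=cv2.INTER_CUBIC)
cv2.imwrite('pics/cr1.png',a)
b=cv2.resize(js[175:285,200:310],None,fx=5,fy=5,interpolation=cv2.INTER_CUBIC); cv2.imwrite('pics/cr2.png',b)
E
```

```text
green [298.1010101  220.13131313] 99 [238.08641975 239.19753086] 162 [ 0.5054732  -0.0476517   0.04235904]
yel [259.44827586 222.27586207] 29 [224.29032258 206.83870968] 31 [0.50113295 0.0492958  0.04190739] [0.50166456 0.04925671 0.042     ] [0.5005595  0.04913505 0.042     ]
red [254.13333333 196.06666667] 15 [253.94 200.08] 50 [0.56855994 0.0623153  0.03559125]
[[0.5093, 0.1434, 0.026], [0.6583, 0.1195, 0.026], [0.6109, -0.1324, 0.026], [0.4651, -0.1, 0.026]]
```

View pics/cr1.png

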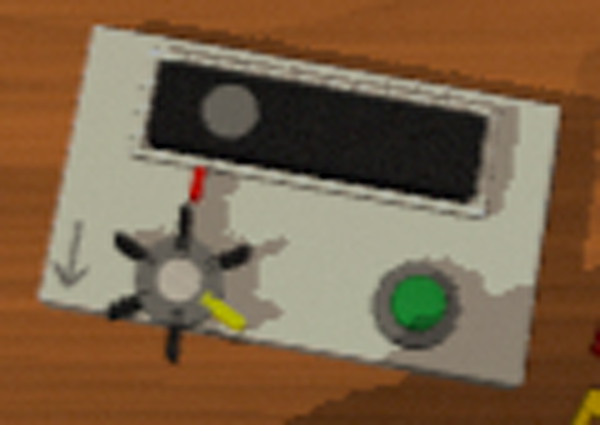

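The crop shows the yellow lobe at crop (225,312), 120° clockwise of the pointer (195,185), so it's 2 clicks short. Hub is at (180,280) and the button at (418,303). Next is the dock pose and the tool offsets.

```bash
python3 - <<'E'
from m import *
c,im=shot("top")
f=lambda u,v,z: ray(c,215+u/5-.4,160+v/5-.4,z)
TL,TR=f(97,27,.026),f(558,103,.026); BL=f(42,297,.026); BR=f(522,375,.026)
y=lambda a,b: np.arctan2(-(a-b)[0],(a-b)[1])
print(TL,TR,BL,BR, y(TL,TR),y(BL,BR),[np.arctan2(*(p-q)[[1,0]]) for p,q in((TL,BL),(TR,BR))])
hub=f(180,280,.042); g=np.array([.5055,-.0477]); r=np.array([.5686,.0623])
print('hub',hub, 'yaw hub-btn', y(hub[:2],g)-np.arctan2(10,120),'yaw red',np.arctan2(*(r-hub[:2])[::-1]),'yel',np.arctan2(*(np.array([.5011,.0493])-hub[:2])[::-1]))
cen4=(TL+TR+BL+BR)/4; print(cen4)
for yaw in(-.165,):
    R=np.array([[np.cos(yaw),-np.sin(yaw)],[np.sin(yaw),np.cos(yaw)]])
    print('hub from corners',cen4[:2]+R@[-.055,.055],'btn',cen4[:2]+R@[-.045,-.065],'hub from btn',g+R@[-.01,.12])
E
```

```text
[0.65660617 0.11470238 0.026     ] [ 0.61365497 -0.12678504  0.026     ] [0.51298951 0.14193443 0.026     ] [ 0.47167535 -0.10131296  0.026     ] -0.17602029532703742 -0.16823873065713071 [np.float64(-0.1873914928120252), np.float64(-0.1775181139564781)]
hub [0.51870222 0.07135022 0.042     ] yaw hub-btn -0.19358620328229031 yaw red -0.17942476289897785 yel -2.2444867692482884
[0.5637315 0.0071347 0.026    ]
hub from corners [0.51851237 0.07042159] btn [ 0.50866627 -0.04959113] hub from btn [0.5153461  0.07231273]
```

Request:
{"name": "drive_tool", "arguments": {"rows": [[0, 0, 0, 0, -0.145], [0, 0, 0, 0, -0.145], [0, -40, -43, 0, 0], [0, -40, -43, 0, 0], [0, -40, -43, 0, 0], [0, -40, -43, 0, 0], [0, -40, -43, 0, 0], [0, -40, -43, 0, 0]], "squeeze": 30}}

```text
t: 1.25
tcp_pos: [0.4385, 0.1945, 0.2424]
ee_rot: [0.0, 0.087, 0.996, 0.0]
contact_force: [0.7, 1.0, 0.5]
grip_width: -0.002
grip_force: 0.0
```

```bash
cat > w.py <<'E'
from m import *
hub=np.array([.517,.0712]);yaw=-.175
R=np.array([[np.cos(yaw),-np.sin(yaw)],[np.sin(yaw),np.cos(yaw)]])
def st():
    s=env.sense();p=s["tcp_pos"];q=s["ee_rot"]
    print('t',round(s["t"],2),'rel hub dock mm',(R.T@(np.array(p[:2])-hub)*1e3).round(1),'z',round(p[2]*1e3,1),'yaw',round(2*np.arctan2(q[2],q[1])-np.pi,3),'F',np.round(s["contact_force"],1),'w',round(s["grip_width"],3))
E
python3 -c "
from w import *
st()"
```

```text
t 1.25 rel hub dock mm [-98.7 107.8] z 242.4 yaw -0.174 F [0.7 1.  0.5] w -0.002
```

Request:
{"name": "drive_tool", "arguments": {"rows": [[0, -8, -8, 30, 0], [0, -8, -8, 30, 0], [0, -8, -8, 30, 0], [0, -8, -8, 30, 0], [0, -8, -8, 30, 0], [0, -8, -8, 10, 0], [0, -8, -8, 6, 0], [0, 0, 0, 0, 0]]}}

```text
t: 2.25
tcp_pos: [0.4841, 0.1309, 0.0767]
ee_rot: [0.0, 0.087, 0.996, 0.0]
contact_force: [-0.6, -0.8, 0.3]
grip_width: -0.001
grip_force: 0.0
```

```bash
python3 -c "
from w import *
st()
c,im=shot('top'); s,js=shot('side')
a=cv2.resize(im[160:245,195:315],None,fx=4,fy=4,interpolation=cv2.INTER_CUBIC)
b=cv2.resize(js[150:260,180:300],None,fx=3,fy=3,interpolation=cv2.INTER_CUBIC)
a=cv2.copyMakeBorder(a,0,max(0,b.shape[0]-a.shape[0]),0,0,0);b=cv2.copyMakeBorder(b,0,a.shape[0]-b.shape[0],0,0,0)
o=np.hstack([a,b])[:600,:840];cv2.imwrite('pics/two.png',cv2.resize(o,(800,int(o.shape[0]*800/o.shape[1]))))
"
```

```text
t 2.25 rel hub dock mm [-42.8  53.1] z 76.7 yaw -0.175 F [-0.6 -0.8  0.3] w -0.001
```

View pics/two.png

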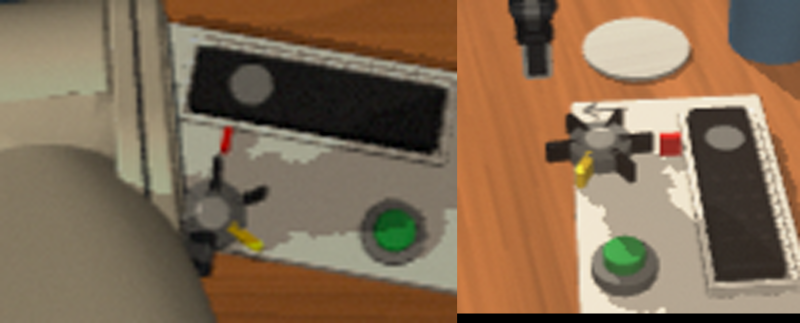

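```bash
python3 -c "
from w import *
s,js=shot('side')
for dx in(-.011,0,.011):
  for dy in (-.0145,.0145):
    p=np.array([.4841,.1309])+R@[dx,dy]; print(dx,dy,proj(s,[*p,.0657]).round(1))
g=cv2.cvtColor(js,cv2.COLOR_BGR2GRAY)
for v in range(164,184,2): print(v,g[v,196:222].tolist())
"
```

```text
-0.011 -0.0145 [202.7 180. ]
-0.011 0.0145 [202.7 172.1]
0 -0.0145 [208.  179.7]
0 0.0145 [207.8 171.9]
0.011 -0.0145 [213.3 179.5]
0.011 0.0145 [212.9 171.7]
164 [130, 129, 129, 122, 92, 45, 25, 31, 30, 29, 30, 29, 29, 31, 30, 31, 51, 101, 137, 133, 131, 133, 135, 133, 135, 137]
166 [128, 128, 129, 129, 129, 129, 123, 105, 50, 34, 33, 34, 33, 35, 60, 100, 121, 133, 137, 138, 132, 130, 134, 136, 132, 135]
168 [129, 126, 129, 129, 131, 133, 127, 107, 66, 33, 32, 36, 35, 33, 48, 87, 115, 122, 136, 136, 134, 129, 130, 137, 136, 132]
170 [128, 128, 127, 129, 131, 133, 128, 107, 68, 36, 34, 35, 33, 33, 49, 88, 120, 132, 135, 135, 135, 131, 128, 133, 138, 134]
172 [128, 129, 127, 128, 130, 131, 131, 112, 85, 34, 33, 36, 35, 34, 39, 76, 119, 132, 137, 136, 133, 133, 129, 128, 135, 138]
174 [125, 127, 128, 126, 129, 130, 131, 120, 101, 33, 33, 33, 35, 34, 37, 75, 119, 127, 141, 137, 134, 133, 131, 131, 133, 136]
176 [124, 126, 127, 126, 127, 130, 130, 125, 108, 73, 62, 77, 76, 76, 78, 90, 119, 127, 138, 141, 135, 133, 132, 130, 131, 134]
178 [125, 125, 126, 125, 127, 128, 130, 133, 134, 134, 131, 129, 128, 133, 136, 133, 131, 131, 133, 140, 139, 135, 132, 130, 130, 130]
180 [125, 124, 125, 127, 125, 125, 128, 133, 135, 135, 134, 131, 129, 130, 134, 133, 131, 132, 135, 139, 140, 137, 132, 131, 130, 130]
182 [128, 124, 125, 126, 127, 125, 126, 129, 131, 134, 134, 133, 128, 126, 130, 132, 132, 131, 132, 137, 140, 140, 135, 131, 129, 129]
```

Request:
{"name": "drive_tool", "arguments": {"rows": [[0, -1, 0, 10, 0], [0, 0, 0, 10, 0], [0, 0, 0, 10, 0], [0, 0, 0, 10, 0], [0, 0, -4, 0, 0], [0, 0, -6, 0, 0], [0, 0, -6, 0, 0], [0, 0, 0, 0, 0]]}}

```text
t: 3.4
tcp_pos: [0.4816, 0.115, 0.0366]
ee_rot: [0.0, 0.087, 0.996, 0.0]
contact_force: [0.2, 0.2, 0.2]
grip_width: 0.001
grip_force: 0.0
```

```bash
python3 -c "
from w import *
st()"
```

```text
t 3.4 rel hub dock mm [-42.5  36.9] z 36.6 yaw -0.175 F [0.2 0.2 0.2] w 0.001
```

Request:
{"name": "drive_tool", "arguments": {"rows": [[0, -2.5, -8, 0, 0], [0, 0, -8, 0, 0], [0, 0, -6, 0, 0], [0, 0, -5, 0, 0], [0, 0, -5, 0, 0], [0, 0, -5, 0, 0], [0, 0, -5, 0, 0], [0, 0, -5, 0, 0]]}}

```text
t: 4.4
tcp_pos: [0.4756, 0.0683, 0.0362]
ee_rot: [-0.0, 0.087, 0.996, -0.0]
contact_force: [-0.3, -0.9, 0.4]
grip_width: 0.003
grip_force: 0.0
```

```bash
python3 -c "
from w import *
st()
s,js=shot('side')
cv2.imwrite('pics/s2.png',cv2.resize(js[160:260,180:290],None,fx=5,fy=5,interpolation=cv2.INTER_CUBIC))"
```

```text
t 4.4 rel hub dock mm [-40.3 -10. ] z 36.2 yaw -0.174 F [-0.3 -0.9  0.4] w 0.003
```

View pics/s2.png

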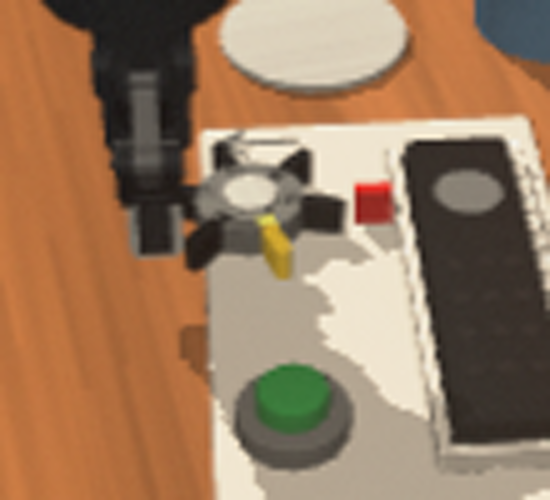

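The finger stands at crop (155,215). The yellow lobe has moved to (275,250), and another lobe is near the pointer (372,203). It looks like about one click, so I'll measure the angle from the yellow centroid.

```bash
cat >> w.py <<'E'
def ang():
    s,js=shot('side'); Y=((20,120,70),(35,255,255)); y,a=cen(js,*Y,(205,180,265,225)); p=ray(s,*y,.040)[:2]
    d=R.T@(p-hub); print('wheel',round(np.arctan2(d[1],d[0]),3),'r',np.hypot(*d).round(4),'px',y.round(1),a)
E
python3 -c "
from w import *
ang()
c,im=shot('top');Y=((24,140,90),(35,255,255)); y,a=cen(im,*Y,(225,190,285,240));d=R.T@(ray(c,*y,.042)[:2]-hub);print(a,np.arctan2(*d[::-1]),np.hypot(*d))"
```

```text
wheel -1.286 r 0.0319 px [235.1 208.9] 56Traceback (most recent call last):
  File "<string>", line 4, in <module>
    c,im=shot('top');Y=((24,140,90),(35,255,255)); y,a=cen(im,*Y,(225,190,285,240));d=R.T@(ray(c,*y,.042)[:2]-hub);print(a,np.arctan2(*d[::-1]),np.hypot(*d))
                                                       ~~~^^^^^^^^^^^^^^^^^^^^^^^^^
  File "m.py", line 5, in cen
    k=1+np.argmax(st[1:,4]); return ce[k]+[x0,y0],st[k,4]
        ~~~~~~~~~^^^^^^^^^^
    return _wrapfunc(a, 'argmax', axis=axis, out=out, **kwds)
    return bound(*args, **kwds)
ValueError: attempt to get argmax of an empty sequence
```

Request:
{"name": "drive_tool", "arguments": {"rows": [[0, 0, -5, 0, 0], [0, 0, -5, 0, 0], [0, 0, -5, 0, 0], [0, 0, -5, 0, 0], [0, 0, -5, 0, 0], [0, 0, -6, 0, 0], [0, 0, -6, 0, 0], [0, 0, 0, 0, 0]]}}

```text
t: 5.55
tcp_pos: [0.4694, 0.0319, 0.0363]
ee_rot: [0.0, 0.087, 0.996, -0.0]
contact_force: [-0.7, 0.2, -0.2]
grip_width: 0.0
grip_force: 0.0
```

```bash
python3 -c "
from w import *
st();ang()
s,js=shot('side')
cv2.imwrite('pics/s3.png',cv2.resize(js[160:260,180:290],None,fx=5,fy=5,interpolation=cv2.INTER_CUBIC))"
```

```text
t 5.55 rel hub dock mm [-40. -47.] z 36.3 yaw -0.174 F [-0.7  0.2 -0.2] w 0.0
wheel -1.205 r 0.031 px [236.1 208.3] 62
```

View pics/s3.png

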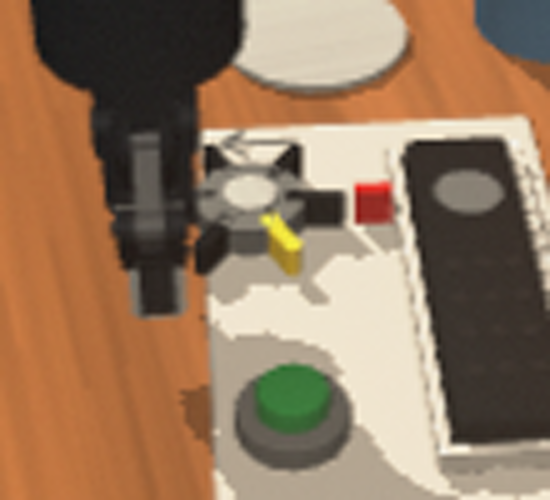

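The wheel has clicked once: a black lobe at (325,205) now lines up with the pointer (372,203), and yellow is one click short at (285,245). I'll lift over and repeat.

Request:
{"name": "drive_tool", "arguments": {"rows": [[0, 0, 0, -20, 0], [0, 0, 0, -14, 0], [0, 0, 28, 0, 0], [0, 0, 28, 0, 0], [0, 0, 28, 0, 0], [0, 0, 0, 0, 0], [0, 0, 0, 17, 0], [0, 0, 0, 17, 0]]}}

```text
t: 6.65
tcp_pos: [0.484, 0.1146, 0.0361]
ee_rot: [0.0, 0.087, 0.996, -0.0]
contact_force: [0.2, 0.3, 0.9]
grip_width: -0.002
grip_force: 0.0
```

Request:
{"name": "drive_tool", "arguments": {"rows": [[0, 0, 0, 0, 0], [0, 0, -8, 0, 0], [0, 0, -8, 0, 0], [0, 0, -6, 0, 0], [0, 0, -5, 0, 0], [0, 0, -5, 0, 0], [0, 0, -5, 0, 0], [0, 0, -5, 0, 0]]}}

```text
t: 7.65
tcp_pos: [0.4764, 0.0732, 0.0362]
ee_rot: [-0.0, 0.087, 0.996, -0.0]
contact_force: [-1.0, -0.1, 0.5]
grip_width: 0.0
grip_force: 0.0
```

Request:
{"name": "drive_tool", "arguments": {"rows": [[0, 0, -5, 0, 0], [0, 0, -5, 0, 0], [0, 0, -5, 0, 0], [0, 0, -5, 0, 0], [0, 0, -5, 0, 0], [0, 0, -5, 0, 0], [0, 0, -6, 0, 0], [0, 0, -6, 0, 0]]}}

```text
t: 8.65
tcp_pos: [0.4694, 0.0319, 0.0363]
ee_rot: [-0.0, 0.087, 0.996, -0.0]
contact_force: [-0.0, -0.3, -0.5]
grip_width: 0.002
grip_force: 0.0
```

```bash
python3 -c "
from w import *
st();ang()
s,js=shot('side')
cv2.imwrite('pics/s4.png',cv2.resize(js[160:260,180:290],None,fx=5,fy=5,interpolation=cv2.INTER_CUBIC))"
```

```text
t 8.65 rel hub dock mm [-40.1 -46.9] z 36.3 yaw -0.174 F [-0.  -0.3 -0.5] w 0.002
wheel -0.215 r 0.0289 px [243.5 200.8] 68
```

View pics/s4.png

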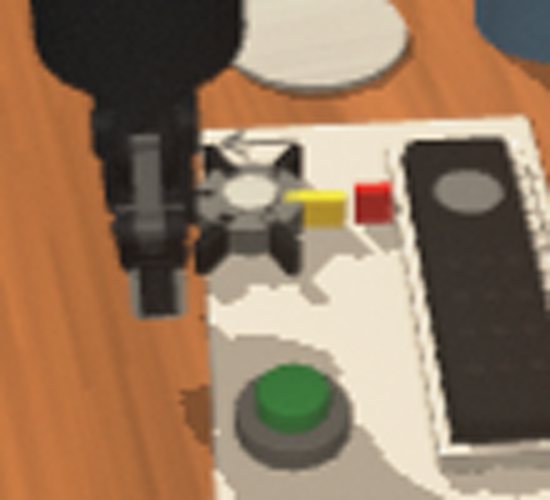

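Yellow (322,208) now points straight at the red pointer (372,203). Next I'll lift and move above the green button.

Request:
{"name": "drive_tool", "arguments": {"rows": [[0, 0, 0, -20, 0], [0, 0, 0, -20, 0], [0, -10, -19, 0, 0], [0, -20, -18, 0, 0], [0, -20, -18, 0, 0], [0, 0, -18, 0, 0], [0, 0, 0, 10, 0], [0, 0, 0, 5, 0]]}}

```text
t: 9.75
tcp_pos: [0.505, -0.0478, 0.0605]
ee_rot: [-0.001, 0.087, 0.996, 0.0]
contact_force: [0.2, 1.1, 1.1]
grip_width: 0.001
grip_force: 0.0
```

```bash
python3 -c "
from w import *
st();ang()
s,js=shot('side')
cv2.imwrite('pics/s5.png',cv2.resize(js[160:270,180:290],None,fx=5,fy=5,interpolation=cv2.INTER_CUBIC))
p=env.sense()['tcp_pos'];print(proj(s,[p[0],p[1],p[2]-.011]),proj(s,[p[0],p[1],.042]))"
```

```text
t 9.75 rel hub dock mm [   8.9 -119.3] z 60.5 yaw -0.174 F [0.2 1.1 1.1] w 0.001Traceback (most recent call last):
  File "<string>", line 3, in <module>
    st();ang()
         ~~~^^
  File "w.py", line 8, in ang
    s,js=shot('side'); Y=((20,120,70),(35,255,255)); y,a=cen(js,*Y,(205,180,265,225)); p=ray(s,*y,.040)[:2]
                                                         ~~~^^^^^^^^^^^^^^^^^^^^^^^^^
  File "m.py", line 5, in cen
    k=1+np.argmax(st[1:,4]); return ce[k]+[x0,y0],st[k,4]
        ~~~~~~~~~^^^^^^^^^^
    return _wrapfunc(a, 'argmax', axis=axis, out=out, **kwds)
    return bound(*args, **kwds)
ValueError: attempt to get argmax of an empty sequence
```

Request:
{"name": "drive_tool", "arguments": {"rows": [[0, -1, -1, 1, 0], [0, 0, 0, 1, 0], [0, 0, 0, 1, 0], [0, 0, 0, 1, 0], [0, 0, 0, 1, 0], [0, 0, 0, 1, 0], [0, 0, 0, 1, 0], [0, 0, 0, 0, 0]]}}

```text
t: 10.8
tcp_pos: [0.507, -0.0492, 0.0543]
ee_rot: [0.0, 0.087, 0.996, 0.0]
contact_force: [-0.0, 3.7, 3.8]
grip_width: -0.001
grip_force: 2.0
```

Request:
{"name": "drive_tool", "arguments": {"rows": [[0, 0, 0, 1, 0], [0, 0, 0, 1, 0], [0, 0, 0, 1, 0], [0, 0, 0, 0, 0], [0, 0, 0, 0, 0], [0, 0, 0, 0, 0], [0, 0, 0, 0, 0], [0, 0, 0, 0, 0]]}}

```text
t: 11.8
tcp_pos: [0.5071, -0.0493, 0.0527]
ee_rot: [0.001, 0.087, 0.996, -0.0]
contact_force: [-5.5, 4.5, 22.8]
grip_width: -0.0
grip_force: 11.1
```

```bash
python3 -c "
from w import *
st()
s,js=shot('side')
cv2.imwrite('pics/s5.png',cv2.resize(js[190:270,200:300],None,fx=7,fy=7,interpolation=cv2.INTER_CUBIC))"
```

```text
t 11.8 rel hub dock mm [  11.2 -120.4] z 52.7 yaw -0.174 F [-5.5  4.5 22.8] w -0.0
```

View pics/s5.png

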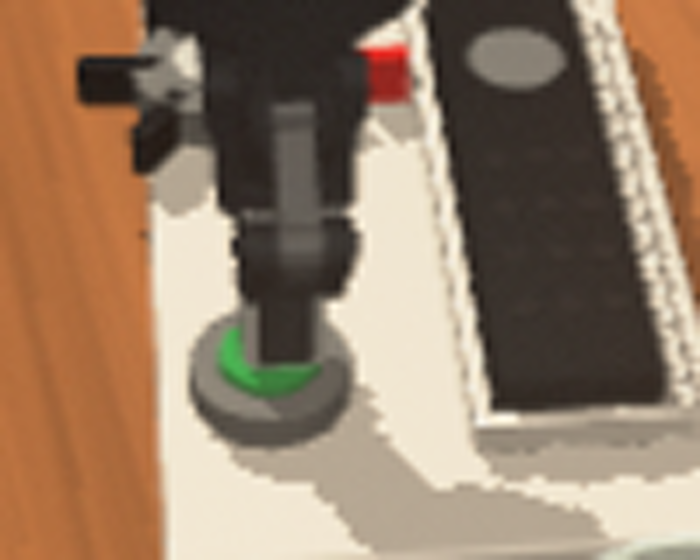

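The finger sits on the green button, which is almost flush with its bezel, but the finger is about 3 mm too far back (finger centre x≈280, button centre x≈268). I'll ease off while staying in contact, centre it, and press again to check that the button is at its end stop.

Request:
{"name": "drive_tool", "arguments": {"rows": [[0, 0, 0, -1.5, 0], [0, 1.5, 0, 0, 0], [0, 1.5, 0, 0, 0], [0, 0, 0, 1, 0], [0, 0, 0, 0.5, 0], [0, 0, 0, 0, 0], [0, 0, 0, 0, 0], [0, 0, 0, 0, 0]]}}

```text
t: 12.85
tcp_pos: [0.5046, -0.0494, 0.0528]
ee_rot: [0.001, 0.087, 0.996, -0.001]
contact_force: [-1.2, 0.3, 20.8]
grip_width: 0.002
grip_force: 10.6
```

```bash
python3 -c "
from w import *
st()"
```

```text
t 12.85 rel hub dock mm [   8.8 -120.9] z 52.8 yaw -0.174 F [-1.2  0.3 20.8] w 0.002
```

Same stop height with only vertical force, so the button is fully down. Now I'll release it and pull away.

Request:
{"name": "drive_tool", "arguments": {"rows": [[0, 0, 0, -3, 0], [0, 0, 0, -5, 0], [0, 0, 0, -10, 0], [0, 0, 0, -20, 0], [0, 0, 0, -30, 0], [0, 0, 0, -40, 0], [0, 20, 0, -40, 0], [0, 30, 0, -20, 0]]}}

```text
t: 13.85
tcp_pos: [0.4544, -0.0402, 0.221]
ee_rot: [0.0, 0.087, 0.996, -0.0]
contact_force: [0.4, -0.1, -0.8]
grip_width: 0.003
grip_force: 0.0
```

Request:
{"name": "drive_tool", "arguments": {"rows": [[0, 40, 0, -10, 0], [0, 40, 0, 0, 0], [0, 20, 0, 0, 0], [0, 0, 0, 0, 0], [0, 0, 0, 0, 0], [0, 0, 0, 0, 0], [0, 0, 0, 0, 0], [0, 0, 0, 0, 0]]}}

```text
t: 14.85
tcp_pos: [0.3564, -0.023, 0.2291]
ee_rot: [-0.0, 0.087, 0.996, 0.0]
contact_force: [-0.2, 0.0, -0.5]
grip_width: 0.001
grip_force: 0.0
```

```bash
python3 -c "
from w import *
st()
s,js=shot('side')
g2,b=cen(js,(45,90,50),(80,255,255),(220,225,260,260)); print('green',g2,b)
cv2.imwrite('pics/s6.png',cv2.resize(js[150:350,130:340],None,fx=2.8,fy=2.8,interpolation=cv2.INTER_CUBIC))
ang()"
```

```text
t 14.85 rel hub dock mm [-141.8 -120.7] z 229.1 yaw -0.174 F [-0.2  0.  -0.5] w 0.001
green [238.08641975 239.19753086] 162
wheel -0.215 r 0.0289 px [243.5 200.8] 68
```

View pics/s6.png

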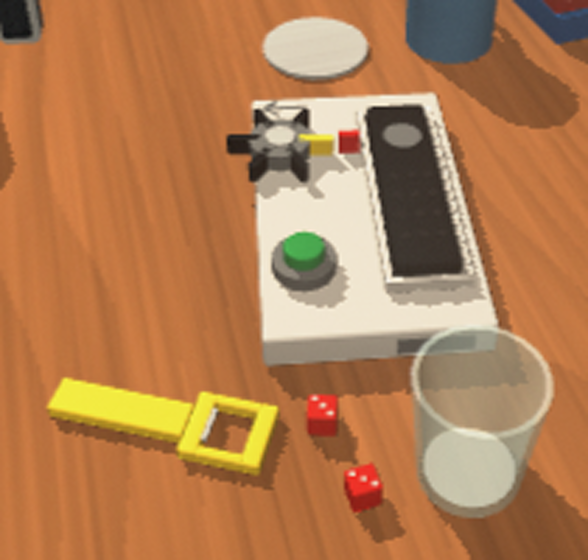

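The yellow lobe (318,145) is at the red pointer (348,141). The button (304,250) is back up at the same pixels as before, and nothing else has moved.

```bash
python3 -c "
from plant import env
print(env.job_done())"
```

```text
the job is handed in; nothing more can be done
None
```

I flicked the wheel two clicks anticlockwise so the yellow lobe rests at the red pointer, then pressed the green button fully down and let it come back up. The final picture showed the remote still seated and nothing else moved, and I handed the job in at about 15 s.

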